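Shut the coffee mill's drawer and crank it round with one finger

TASK

Get the coffee mill grinding: with a fingertip, first push its little open drawer fully shut, then push the crank round anticlockwise (seen from above), the long way over the back, until the crank's knob stands over the middle of the front, straight above the drawer's knob. Only push: do not lift or tip the mill or shove it out of its place, and leave the mug, the salt shaker and the kitchen timer beside it where they are.

Things in the scene. Friction and masses are not known exactly. Their poses are not given: they have to be found in the camera images.
- coffee_mill: loose wooden box mill, 1.8 kg, 222 mm high; origin under it at worktop level, -x is the front with the drawer (turned to the robot's left). Foot x -50..82, y +-66, 12 high; body x -42..74, y +-58 (mm); top plate z 112..122, x -48..80, y +-64; open round hopper, radius 54 about the crank axis, up to z 162. Crank axis vertical at x 16, y 0. Held by friction alone: tips at some 5 N at crank height
- coffee_mill_crank (a joint): crank angle in rad, growing anticlockwise from above. At 0 the knob is 28 deg past the front's middle, at the mill's x -67, y -45 mm; stops at 0 and 6.11, so it cannot go clockwise over the front. Knob over the back: 2.65; over the middle of the front: 5.79. Starts at 0.5 to 1.5, on the mill's right (-y). Light friction (under 1 N at the knob); stays where it is left
- crank_knob (a point): centre of the round wooden crank knob, 94 mm from the crank axis, 206 mm above the worktop. The knob, 29 mm in diameter, stands upright on the arm's end from 189 to 222 mm above the worktop; the metal arm from hub to knob lies at 167 to 189 mm
- coffee_mill_drawer (a joint): how far the drawer is pulled out of the mill's front, m; 0 = shut against its stop, starts 0.02 to 0.045 open. It slides along the mill's x with hardly any friction and stays where it is left.
- drawer_knob (a point): front face of the round drawer knob (16 mm in diameter, sticking out 17 mm, axis 37 mm above the worktop); with the drawer shut it lies at the mill's x -61, y 0 mm, 13 mm in front of the top plate above it. The drawer's front is 96 mm wide, 13 to 59 mm above the worktop
- mug: white mug, 92 x 127 x 95 mm with its handle, standing 0.3 m off beyond the drawer's side; origin: centre of its underside; to be left alone
- salt_shaker: glass salt shaker with a grey cap, 44 mm in diameter, 90 mm high, behind the mill; origin: centre of its underside; to be left alone
- kitchen_timer: kitchen timer, 69 mm in diameter, 56 mm high, off the mill's right rear corner; origin: centre of its underside; to be left alone

How it is judged (in metres and radians):
On the way, in this order (a step that is already met when the one before it is completed fails the run):
1. the drawer is pushed shut before the crank is turned (value of joint coffee_mill_drawer below 0.005 m and value of joint coffee_mill_crank below 1.9 rad), for 0.2 s.
2. the crank has come round over the back (value of joint coffee_mill_crank above 2.5 rad and value of joint coffee_mill_drawer below 0.008 m).
At the end, for the whole second after the job is handed in: The drawer is shut (less than 5 mm open), the crank rests with its knob within 0.22 rad (about 2 cm) of the middle of the mill's front, the mill stands upright within 4 cm of where it was, and mug, shaker and timer are within 2 cm of their places (value of joint coffee_mill_crank between 5.57 and 6.01 rad and velocity of joint coffee_mill_crank between -0.05 and 0.05 rad/s and value of joint coffee_mill_drawer below 0.005 m and linear speed of coffee_mill below 0.02 m/s and angle between coffee_mill's own z axis and vertical below 0.05 rad and distance of coffee_mill from where it was at the start of the episode below 0.04 m and distance of each of mug, salt_shaker, kitchen_timer from where it was at the start of the episode below 0.02 m); the robot touches nothing.
It fails at once if the mill is lifted or tipped (height (world z) of coffee_mill above 0.015 m or angle between coffee_mill's own z axis and vertical above 0.15 rad).
It fails at once if the mill is shoved more than 4 cm out of its place (distance of coffee_mill from where it was at the start of the episode above 0.04 m).
It fails at once if the mug, the shaker or the timer is moved more than 2 cm or tipped (distance of any of mug, salt_shaker, kitchen_timer from where it was at the start of the episode above 0.02 m or angle between any of mug, salt_shaker, kitchen_timer's own z axis and vertical above 0.3 rad).
It also fails if it takes over 72 s, if anything falls off the work surface, if the arm or the gripper's body presses on something with over 40 N, if the wrist force passes 120 N, or if a joint passes its speed limit or range.

ROBOT

A 7-joint arm with a two-finger parallel gripper is mounted at the origin on a cart in front of the work surface, level with it; the furniture and walls round the work are solid. World frame = base frame: x ahead of the robot, y to its left, z up, the work surface at z = 0. Lengths are in m, angles in degrees, forces in N, time in s.
With the tool pointing down it reaches from about 0.425 to 0.875 m from the base axis. Payload 4.7 kg.
Tool frame: the origin (TCP) lies between the finger pads; the fingertips stand env.tip_reach ahead of it and the grasp point (between the pads) lies 2 mm behind it (env.tip_reach is the distance from the TCP to the fingertips, in m); z points along the fingers, y is the line along which they close (so a half turn about z gives the same grasp; the last joint's range is limited). The gripper opens to 87 mm and grips with 3 to 60 N. Pads are 19 mm wide; open, the fingers measure 117 mm over their backs; the gripper's body (75 mm by 190 mm) begins 51 mm behind the grasp point.
Start: joints at [-72.302, 18.392, -4.016, 83.108, 1.295, 78.541, -3.26], TCP at [0.189, 0.622, 0.24] pointing down, gripper open.
Joint ranges: [-163.93, 163.93], [-17.29, 119.83], [-79.2, 71.16], [3.27, 140.29], [-89.18, 269.18], [5.43, 117.66], [-154.24, 154.24]. Speed limits (degrees/s): [147.25, 147.25, 180, 180, 180, 180, 180].

INTERFACE

Orientations are given as [roll, pitch, yaw] about the fixed x, y, z axes, in that order (R = Rz(yaw) Ry(pitch) Rx(roll)).
In Python, from cell import env, camrig, monitor, ticket gives the robot as it stands (env), with the cameras (camrig), the readings (monitor) and the job (ticket).
- The arm moves only by the tool steer_hand, called after "Call:" as name(argument=value, ...) on one line, values as JSON. Schema: {"type":"object","properties":{"offsets":{"type":"string"},"clamp_n":{"type":"number"},"only":{"type":"string"},"quiet":{"type":"boolean"},"lines":{"type":"string"}},"required":["offsets"],"additionalProperties":false}. offsets is a string of 1 to 8 rows, parted by a bar, with the numbers parted by commas; each row has 5 numbers: dx, dy, dz in shares of 750 mm (1.0 is 750 mm), then a turn about the tool's z in a scale on which 1.0 is pi rad, then the finger opening in m; each row is the pose to reach, as a shift and turn from the pose commanded when the call began, along the tool's axes at that moment; what a row does not reach only later rows make up. A row lasts 1/12 s, in which the tool goes at most 0.0417 m and 7.16 degrees, less where a joint would pass 70% of its speed; a pose out of reach is approached as far as the arm can. The fingers move at their own pace and stop on an object; clamp_n is the grip in N (left out, the last holds). Time passes only in rows, so rows that do not move let the fingers close. The tool returns the time, the measured TCP pose, the force, the opening and the grip force at its end. only (a regular expression) keeps the lines of the reply that match it, lines (a string "A,B") keeps lines A to B, and quiet returns only ok. A shift or turn number past 1, either way, is cut back to 1. Input that does not fit is refused with a message, and nothing moves.
- monitor.get_obs(): the state, without advancing time (a new reading comes with each control period).
- camrig.read_camera(name): name is "side" or "top"; returns a dict with "color" (420x560x3 uint8, blue, green, red), "fx", "fy", "cx", "cy" (pixels), "world_from_camera" (4x4, takes a point from camera to world coordinates). Camera axes: x right, y down, z forward; pixel columns grow to the right and rows downward; lengths in m; the calibration is good to about 2 mm. A picture is of the moment at which its call begins. There is no depth.
- ticket.sign_off(): hands the job in; it is judged then, once.
The state is a dict: "time_s": time; "qpos": joint angles; "joint_velocities": joint speeds; "effort": joint torques, N m; "tool_pos": TCP position; "tool_rot": TCP orientation; "force": force on the tool from outside, world axes, zero at the start; "wrist_torque": the same for the moment, N m; "grip_width": finger opening in m; "grasp_force": force on a finger pad.
Only numpy, scipy, OpenCV 4.12 (cv2) and the standard library are available. Lean on these libraries where they do the work, as an engineer would, in place of code of your own. Each camera call takes 0.05 s, during which the arm holds its last target. There are 200 camera calls.

## Working session

There is one attempt and no reset: what is moved stays moved. The work goes in short steps, Python scripts to look and compute and a tool call to move; the robot and the scene stay as the last step left them, time stands still between calls to the robot, and variables do not carry over. Pictures are saved under pics/ and viewed, at most 13 in all, crops included, and the job is handed in when it is done.

```bash
ls; mkdir -p pics; python3 - <<'E'
from cell import env, camrig, monitor, ticket
import cv2,numpy as np
np.set_printoptions(precision=4,suppress=True)
for n in("side","top"):
    c=camrig.read_camera(n); cv2.imwrite(f"pics/{n}0.png",c["color"]); print(n,c["fx"],c["fy"],c["cx"],c["cy"]);print(c["world_from_camera"])
o=monitor.get_obs();print(o["time_s"],o["tool_pos"],o["tool_rot"],o["grip_width"],env.tip_reach)
E
```

```text
cell.py
pics
side 487.1005284338557 487.1005284338557 272.42731652053715 207.89227426578532
[[ 0.958  -0.1242  0.2586  0.2228]
 [-0.2858 -0.3347  0.8979 -0.9843]
 [-0.025  -0.9341 -0.3562  0.5395]
 [ 0.      0.      0.      1.    ]]
top 422.662376845399 422.662376845399 285.8006669099011 213.12770486603375
[[ 0.0115 -0.9986  0.0511  0.4525]
 [-0.9998 -0.0108  0.0141  0.0211]
 [-0.0135 -0.0513 -0.9986  1.2174]
 [ 0.      0.      0.      1.    ]]
0.1 [0.1888 0.6215 0.2386] [-179.9026    0.0052  163.1094] 0.08704155385825912 0.017
```

View pics/side0.png

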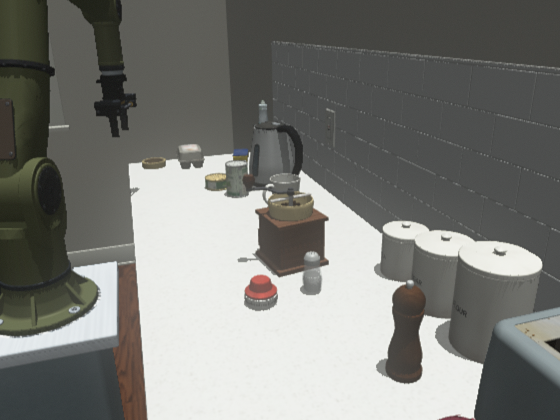

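View pics/top0.png

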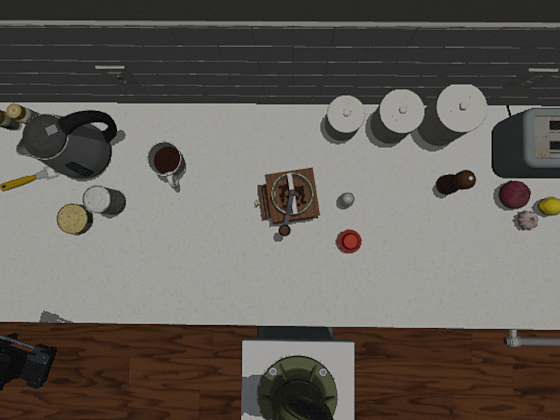

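The side view shows the mill at about (292,235), with the timer at (261,290) and the shaker at (312,272). In the top view the mill is at about (292,195), the drawer knob at (256,204) and the crank knob at (284,231). The shaker is at (346,200), the timer at (349,241) and the mug at (168,160). I'll enlarge the mill next.

```bash
python3 - <<'E'
import cv2
a=cv2.imread("pics/top0.png")[155:255,240:373]
cv2.imwrite("pics/topz.png",cv2.resize(a,None,fx=6,fy=6,interpolation=cv2.INTER_CUBIC))
E
```

```text
(no output)
```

View pics/topz.png

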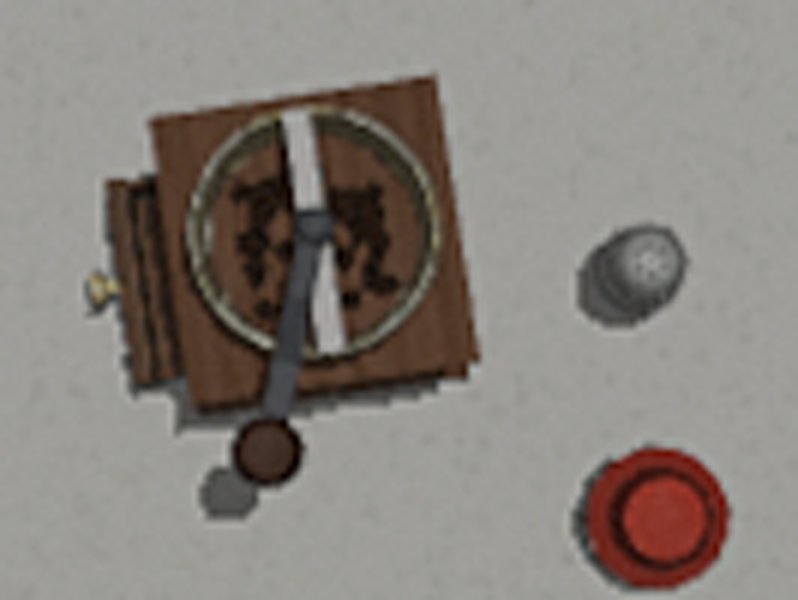

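The enlarged view gives these points (zoomed px): top-plate corners (150,120), (435,75), (480,360) and (197,410), hub (314,225), crank knob (268,452), drawer knob (92,288), shaker cap (652,262) and timer (662,518).

```bash
cat > h.py <<'E'
import numpy as np
from cell import env, camrig, monitor, ticket
np.set_printoptions(precision=4,suppress=True)
def cam(n):
    c=camrig.read_camera(n); return c
def back(c,u,v,z):
    T=c["world_from_camera"]; d=T[:3,:3]@[(u-c["cx"])/c["fx"],(v-c["cy"])/c["fy"],1]
    return T[:3,3]+d*(z-T[2,3])/d[2]
def totool(w):  # world vector -> tool axes
    from scipy.spatial.transform import Rotation as R
    return R.from_euler("xyz",monitor.get_obs()["tool_rot"],degrees=True).inv().apply(w)
E
python3 - <<'E'
from h import *
c=cam("top")
p=lambda u,v,z: back(c,240+(u+.5)/6-.5,155+(v+.5)/6-.5,z)[:2]
C=np.array([p(*q,.122) for q in((150,120),(435,75),(480,360),(197,410))])
print(C,[np.linalg.norm(C[i]-C[i-1]) for i in range(4)])
ctr=C.mean(0)
ax=(C[1]+C[2]-C[0]-C[3]);ax/=np.linalg.norm(ax);yaw=np.degrees(np.arctan2(ax[1],ax[0]))
ay=np.array([-ax[1],ax[0]]);ay2=(C[0]+C[1]-C[2]-C[3]);print("yaw",yaw,"yaw2",np.degrees(np.arctan2(ay2[1],ay2[0]))-90)
print("hub from ctr",ctr,"origin",ctr-.016*ax)
hub=p(314,225,.189);kn=p(268,452,.222);dk=p(92,288,.045);print("hub",hub,"knob",kn,np.linalg.norm(kn-ctr),"drawer",dk)
for n,w in(("knob",kn),("dk",dk),("shaker",p(652,262,.09)),("timer",p(662,518,.056))):
    d=w-(ctr-.016*ax);print(n,w,"mill xy",d@ax,d@ay)
d=kn-ctr;ang=np.arctan2(d@ay,d@ax);print("crank",(ang-np.arctan2(-45,-83))%(2*np.pi))
E
```

```text
[[ 0.6087  0.0931]
 [ 0.6296 -0.0306]
 [ 0.5058 -0.051 ]
 [ 0.4828  0.071 ]] [np.float64(0.12781549068665307), np.float64(0.12542145127175078), np.float64(0.12546636713948606), np.float64(0.1241674269566853)]
yaw -79.88998079301307 yaw2 -80.32872288525657
hub from ctr [0.5567 0.0206] origin [0.5539 0.0364]
hub [0.5568 0.0213] knob [0.4639 0.0384] 0.09451077242852708 drawer [0.541 0.124]
knob [0.4639 0.0384] mill xy -0.017762998357379108 -0.08827426605164415
dk [0.541 0.124] mill xy -0.08851587636312858 0.0026893345948209137
shaker [ 0.5518 -0.1293] mill xy 0.16272489109431523 -0.03113084492482432
timer [ 0.4377 -0.1388] mill xy 0.1520946449967573 -0.145127222804832
crank 0.7086746398135173
```

The measurements agree with the given sizes: plate 128x128 mm, crank radius 94 mm, yaw about -80°, crank about 0.71 rad. Next I move in front of the drawer, high up, and turn the tool so its x axis lies along the mill's x.

Units first: shifts go in shares of 750 mm and turns go in shares of pi rad. So -0.443 m / 0.75 = -0.5907, -0.317 m / 0.75 = -0.4227, 63 degrees / 180 = 0.35.

Call:
steer_hand(offsets="-0.5907,-0.4227,0,0.35,0 | -0.5907,-0.4227,0,0.35,0 | -0.5907,-0.4227,0,0.35,0 | -0.5907,-0.4227,0,0.35,0 | -0.5907,-0.4227,0,0.35,0 | -0.5907,-0.4227,0,0.35,0 | -0.5907,-0.4227,0,0.35,0 | -0.5907,-0.4227,0,0.35,0", clamp_n=20)

```text
time_s: 0.82
tool_pos: [0.3926, 0.3557, 0.2395]
tool_rot: [-180.0, -0.0, 105.5]
force: [1.6, 0.4, 0.6]
grip_width: 0.0416
grasp_force: 0.0
```

In the tool's units: -0.192 m / 0.75 = -0.256, 0.085 m / 0.75 = 0.1133, 5 degrees / 180 = 0.0278.

Call:
steer_hand(offsets="-0.256,0.1133,0,0.0278,0 | -0.256,0.1133,0,0.0278,0 | -0.256,0.1133,0.04,0.0278,0 | -0.256,0.1133,0.08,0.0278,0 | -0.256,0.1133,0.1067,0.0278,0 | -0.256,0.1133,0.1067,0.0278,0 | -0.256,0.1133,0.1067,0.0278,0")

```text
time_s: 1.4
tool_pos: [0.526, 0.1891, 0.1549]
tool_rot: [-179.6, 0.3, 100.4]
force: [-0.2, -1.6, 0.8]
grip_width: 0.0016
grasp_force: 0.0
```

```bash
python3 - <<'E'
from h import *
import cv2
o=monitor.get_obs();print(o["tool_pos"],o["tool_rot"])
a=cam("side")["color"];b=cam("top")["color"]
cv2.imwrite("pics/g1.png",np.hstack([cv2.resize(a[100:270,200:332],None,fx=3,fy=3,interpolation=2),cv2.resize(b[110:280,200:333],None,fx=3,fy=3,interpolation=2)]))
E
```

```text
[0.526  0.1891 0.1549] [-179.6337    0.3096  100.3603]
```

View pics/g1.png

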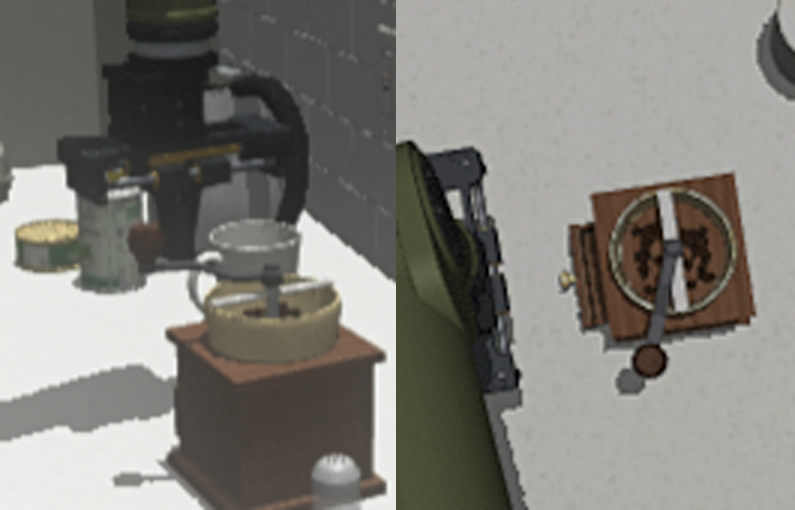

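The left half (side view) shows the gripper as a 190 mm bar with closed fingers hidden behind the mill. In the right half (top view) the bar's mill-side edge runs from crop px (482,150) to (520,390). I'll measure how far that bar reaches beyond the TCP.

```bash
python3 - <<'E'
from h import *
c=cam("top");o=monitor.get_obs();t=np.array(o["tool_pos"])
ax=np.array([np.cos(np.radians(-80)),np.sin(np.radians(-80))])
for z in(.21,.23,.25,.27):
  print(z,[float(((back(c,200+(u-396)/3,110+v/3,z)-t)[:2]@ax).round(4)) for u,v in((484,150),(520,390),(500,270))])
E
```

```text
0.21 [0.042, 0.0404, 0.0396]
0.23 [0.0443, 0.0427, 0.042]
0.25 [0.0467, 0.0451, 0.0444]
0.27 [0.049, 0.0475, 0.0468]
```

The bar really does reach about 38 mm ahead of the TCP and starts only 70 mm above the tips, so a slow push on the knob would bring it against the top plate with about 15 mm of drawer still open. So I'll strike the drawer briskly, stop short of the plate, and let the almost frictionless drawer coast shut. First I back off and lower.

In the tool's units: 0.108 m / 0.75 = 0.144, 0.09 m / 0.75 = 0.12.

Call:
steer_hand(offsets="0.0267,0,0.04,0,0 | 0.0267,0,0.08,0,0 | 0.0267,0,0.12,0,0 | 0.0267,0,0.144,0,0 | 0.0267,0,0.144,0,0 | 0.0267,0,0.144,0,0")

```text
time_s: 2.05
tool_pos: [0.5217, 0.2174, 0.0521]
tool_rot: [-180.0, -0.0, 101.0]
force: [1.0, -0.2, 0.9]
grip_width: 0.0003
grasp_force: 0.0
```

```bash
python3 - <<'E'
from h import *
import cv2
o=monitor.get_obs();print(o["tool_pos"],o["tool_rot"])
d=np.array(o["tool_pos"])[:2]-[.5539,.0364];a=np.radians(-80);print("mill xy",d@[np.cos(a),np.sin(a)],d@[-np.sin(a),np.cos(a)])
c=cam("side")
# predicted pixel of drawer knob & tip, for check
cv2.imwrite("pics/s2.png",cv2.resize(c["color"][150:290,200:340],None,fx=4,fy=4,interpolation=2))
T=np.linalg.inv(c["world_from_camera"])
for n,w in(("tip",[*o["tool_pos"][:2],o["tool_pos"][2]-.017]),("bodybottom",[*o["tool_pos"][:2],o["tool_pos"][2]+.053]),("knob",[.541,.124,.037])):
    p=T[:3,:3]@w+T[:3,3];print(n,(c["fx"]*p[0]/p[2]+c["cx"]-200)*4,(c["fy"]*p[1]/p[2]+c["cy"]-150)*4)
E
```

```text
[0.5217 0.2174 0.0521] [-179.9919   -0.0364  100.956 ]
mill xy -0.18383200787976503 -0.0002513954799226273
tip 224.74668042261624 277.8586620603171
bodybottom 220.91271034101533 181.56748326429602
knob 290.58345398401684 322.86871774630856
```

View pics/s2.png

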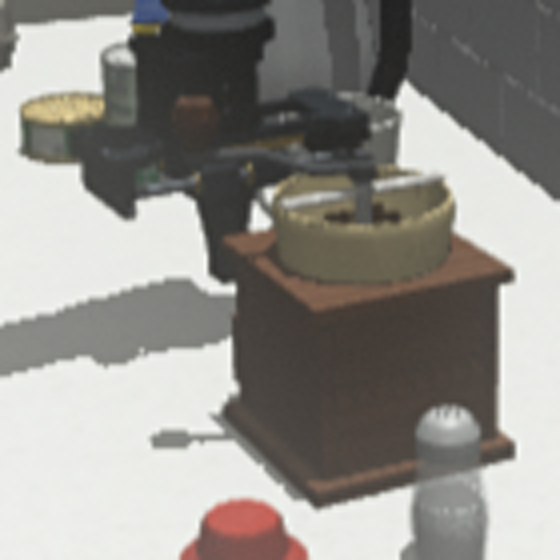

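The side view shows the finger at (225,270), level with the drawer knob, and the crank still on the robot's side. The settled pose shows that fast stops overshoot by 5–9 mm, so I'll command the stop right at the knob.

In the tool's units: -0.088 m / 0.75 = -0.1173, -0.06 m / 0.75 = -0.08.

Call:
steer_hand(offsets="-0.0267,0,0.0027,0,0 | -0.0693,0,0.0027,0,0 | -0.1173,0,0.0027,0,0 | -0.1173,0,0.0027,0,0 | -0.08,0,0.0027,0,0 | -0.04,0,0,0,0 | 0,0,0,0,0 | 0,0,0,0,0")

```text
time_s: 2.77
tool_pos: [0.5211, 0.2261, 0.054]
tool_rot: [179.8, -0.4, 101.4]
force: [-0.5, 0.5, -0.7]
grip_width: 0.0005
grasp_force: 0.0
```

```bash
python3 - <<'E'
from h import *
import cv2
c=cam("top");cv2.imwrite("pics/t3.png",cv2.resize(c["color"][155:255,220:353],None,fx=6,fy=6,interpolation=2))
E
```

```text
(no output)
```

View pics/t3.png

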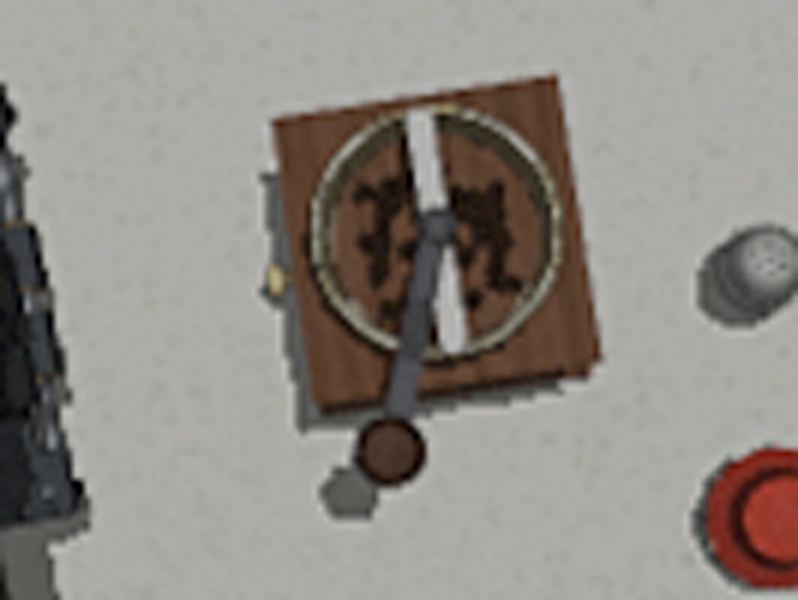

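The drawer is shut: its knob now sits at zoomed (275,280), just clear of the plate edge, and the panel is under the plate. The mill has not visibly moved and the crank is where it was. Next I check the numbers and plan the crank push.

```bash
cat >> h.py <<'E'
H=np.array([.5567,.0206]); 
def rows(poses):  # list of (x,y,z,yaw) -> tool-axis rows from present pose
    o=monitor.get_obs(); t=np.array(o["tool_pos"]); y0=o["tool_rot"][2]
    print("now",t,y0,"q7",o["qpos"][6])
    for x,y,z,w in poses:
        d=totool(np.array([x,y,z])-t); print(d.round(3),"turn",round(y0-w,1))
def arc(phi,r=.094,z=.212,yaw=None):
    a=np.radians(phi); return (*(H+r*np.array([np.cos(a),np.sin(a)])),z,phi-90 if yaw is None else yaw)
E
python3 - <<'E'
from h import *
c=cam("top")
f=lambda u,v,z: back(c,220+(u+.5)/6-.5,155+(v+.5)/6-.5,z)[:2]
O=np.array([.5539,.0364]);a=np.radians(-80)
for n,w in(("dknob front",f(267,282,.04)),("knob",f(390,452,.222)),("plate ctr",np.mean([f(*q,.122) for q in((272,120),(555,76),(600,360),(316,411))],0))):
    d=w-O;print(n,w,d@[np.cos(a),np.sin(a)],d@[-np.sin(a),np.cos(a)])
print(monitor.get_obs()["qpos"],monitor.get_obs()["tool_pos"])
x,y,z,w=arc(147);rows([(.52,.22,.24,w),(x,y,z,w)])
E
```

```text
dknob front [0.5445 0.0988] -0.06309799859073333 0.001558790852817847
knob [0.4639 0.0376] -0.016781780148466645 -0.08842067343117761
plate ctr [0.5565 0.0205] 0.01610994944342609 -0.00018693914322181752
[-43.229   18.2591  20.595  107.4623  -7.784   55.4278  -8.0782] [0.5225 0.2194 0.0535]
now [0.5225 0.2194 0.0535] 101.09786814895955 q7 -8.078246491485224
[ 0.001 -0.002 -0.187] turn 44.1
[-0.136 -0.072 -0.159] turn 44.1
```

In the tool's units: -0.187 m / 0.75 = -0.2493, -0.16 m / 0.75 = -0.2133, 56 degrees / 180 = 0.3111.

Call:
steer_hand(offsets="0,0,-0.0533,0.0389,0 | 0,0,-0.1067,0.0778,0 | 0,0,-0.16,0.1167,0 | 0,0,-0.2133,0.1556,0 | 0,0,-0.2493,0.1944,0 | -0.04,-0.0267,-0.2493,0.2333,0 | -0.08,-0.04,-0.2493,0.2722,0 | -0.1067,-0.0533,-0.2493,0.3111,0")

```text
time_s: 3.53
tool_pos: [0.4986, 0.1259, 0.2405]
tool_rot: [179.9, -0.1, 44.3]
force: [-0.2, -0.9, 0.0]
grip_width: 0.0008
grasp_force: 0.0
```

```bash
python3 - <<'E'
from h import *
c=cam("top");O=np.array([.5539,.0364]);a=np.radians(-80);A=np.array([np.cos(a),np.sin(a)])
import cv2
T=np.linalg.inv(c["world_from_camera"]);g=c["color"].astype(int)
for mx in np.arange(-.085,-.045,.002):
    w=np.array([*(O+mx*A),.040]);p=T[:3,:3]@w+T[:3,3];u=c["fx"]*p[0]/p[2]+c["cx"];v=c["fy"]*p[1]/p[2]+c["cy"]
    print(round(mx,3),cv2.getRectSubPix(c["color"],(1,3),(u,v)).mean((0,1)).round())
rows([(*arc(144)[:3],-25)])
E
```

```text
-0.085 [73. 75. 75.]
-0.083 [85. 87. 87.]
-0.081 [89. 92. 92.]
-0.079 [90. 92. 92.]
-0.077 [89. 92. 92.]
-0.075 [88. 92. 92.]
-0.073 [88. 91. 91.]
-0.071 [86. 89. 88.]
-0.069 [84. 85. 85.]
-0.067 [89. 91. 90.]
-0.065 [83. 84. 84.]
-0.063 [71. 73. 72.]
-0.061 [62. 63. 63.]
-0.059 [63. 62. 61.]
-0.057 [63. 60. 58.]
-0.055 [61. 57. 55.]
-0.053 [59. 56. 53.]
-0.051 [53. 51. 49.]
-0.049 [46. 45. 45.]
-0.047 [45. 42. 44.]
-0.045 [47. 46. 48.]
now [0.4978 0.1211 0.2403] 43.607424325604526 q7 -62.46228578344775
[-0.044  0.021  0.028] turn 68.6
```

The knob's front edge reads about -0.063 against -0.061 fully shut, so the drawer is shut within calibration. Now I go to the start behind the crank knob.

In the tool's units: -0.044 m / 0.75 = -0.0587, 0.028 m / 0.75 = 0.0373, 56 degrees / 180 = 0.3111.

Call:
steer_hand(offsets="-0.0587,0.028,0,0.0389,0 | -0.0587,0.028,0,0.0778,0 | -0.0587,0.028,0,0.1167,0 | -0.0587,0.028,0,0.1556,0 | -0.0587,0.028,0,0.1944,0 | -0.0587,0.028,0,0.2333,0 | -0.0587,0.028,0.0187,0.2722,0 | -0.0587,0.028,0.0373,0.3111,0")

```text
time_s: 4.25
tool_pos: [0.4827, 0.0832, 0.212]
tool_rot: [-179.9, -0.2, -11.6]
force: [0.4, 0.4, -0.9]
grip_width: 0.0006
grasp_force: 0.0
```

Call:
steer_hand(offsets="0,0,0,0.0389,0 | 0,0,0,0.07,0 | 0,0,0,0.07,0 | 0,0,0,0.07,0")

```text
time_s: 4.58
tool_pos: [0.4819, 0.0832, 0.2113]
tool_rot: [-179.9, -0.0, -23.7]
force: [0.6, -0.1, -0.4]
grip_width: 0.0006
grasp_force: 0.0
```

```bash
cat >> h.py <<'E'
def yw(phi): return -25+.87*(phi-147)
def plan(phis,r=.094):  # rows from the settled measured pose
    rows([(*arc(p,r)[:3],yw(p)) for p in phis])
E
python3 - <<'E'
from h import *
plan([146,149,153,158,164,170,176,182])
E
```

```text
now [0.4819 0.0832 0.2113] -23.674330767115986 q7 -126.96850967993736
[ 0.001  0.01  -0.001] turn 2.2
[ 0.     0.015 -0.001] turn -0.4
[-0.     0.022 -0.001] turn -3.9
[-0.     0.03  -0.001] turn -8.2
[ 0.     0.04  -0.001] turn -13.5
[ 0.002  0.05  -0.001] turn -18.7
[ 0.005  0.059 -0.001] turn -23.9
[ 0.009  0.068 -0.001] turn -29.1
```

In the tool's units: 0.068 m / 0.75 = 0.0907, 0.059 m / 0.75 = 0.0787, -29 degrees / 180 = -0.1611.

Call:
steer_hand(offsets="0.0013,0.0133,0,0,0 | 0,0.02,0,0,0 | 0,0.0293,0,-0.0222,0 | 0,0.04,0,-0.0444,0 | 0,0.0533,0,-0.075,0 | 0.0027,0.0667,0,-0.1039,0 | 0.0067,0.0787,0,-0.1333,0 | 0.012,0.0907,0,-0.1611,0")

```text
time_s: 5.25
tool_pos: [0.462, 0.0172, 0.2109]
tool_rot: [-179.9, -0.0, 5.5]
force: [0.8, 1.5, 0.4]
grip_width: 0.0003
grasp_force: 0.6
```

```bash
python3 - <<'E'
from h import *
import cv2
print(monitor.get_obs()["force"]); 
cv2.imwrite("pics/s5.png",cv2.resize(cam("side")["color"][150:290,200:340],None,fx=4,fy=4,interpolation=2))
plan([189,196,203,210,217,224,231,238])
E
```

```text
[0.8363 1.4775 0.4136]
now [0.4621 0.0148 0.2109] 5.576269033218936 q7 -92.47851159647476
[ 0.001  0.009 -0.001] turn -6.0
[ 0.002  0.02  -0.001] turn -12.1
[ 0.005  0.032 -0.001] turn -18.1
[ 0.009  0.042 -0.001] turn -24.2
[ 0.014  0.052 -0.001] turn -30.3
[ 0.021  0.062 -0.001] turn -36.4
[ 0.029  0.07  -0.001] turn -42.5
[ 0.037  0.078 -0.001] turn -48.6
```

View pics/s5.png

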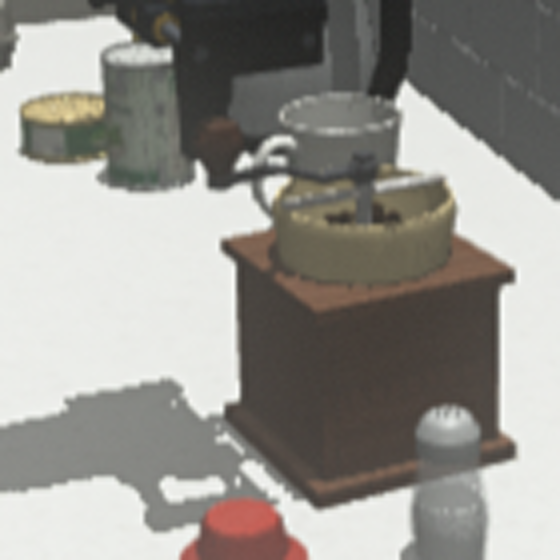

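The knob, at (222,147), moves with the finger behind it, and the mill has not shifted. I continue the arc.

In the tool's units: 0.078 m / 0.75 = 0.104, 0.07 m / 0.75 = 0.0933, -48.6 degrees / 180 = -0.27.

Call:
steer_hand(offsets="0.0013,0.012,0,-0.0333,0 | 0.0027,0.0267,0,-0.0667,0 | 0.0067,0.0427,0,-0.1,0 | 0.012,0.056,0,-0.1333,0 | 0.0187,0.0693,0,-0.1667,0 | 0.028,0.0827,0,-0.2022,0 | 0.0387,0.0933,0,-0.2361,0 | 0.0493,0.104,0,-0.27,0")

```text
time_s: 5.97
tool_pos: [0.506, -0.0569, 0.2106]
tool_rot: [-179.9, -0.0, 54.0]
force: [-0.5, 0.4, -0.3]
grip_width: 0.0005
grasp_force: 0.8
```

```bash
python3 - <<'E'
from h import *
cam("top");plan([245,252,259,266,273,280,287,294])
E
```

```text
now [ 0.5075 -0.0584  0.2108] 54.25402086892071 q7 -30.602697502289843
[ 0.     0.011 -0.001] turn -6.0
[ 0.003  0.022 -0.001] turn -12.1
[ 0.007  0.033 -0.001] turn -18.2
[ 0.013  0.043 -0.001] turn -24.3
[ 0.02   0.053 -0.001] turn -30.4
[ 0.027  0.061 -0.001] turn -36.5
[ 0.036  0.069 -0.001] turn -42.5
[ 0.045  0.075 -0.001] turn -48.6
```

In the tool's units: 0.075 m / 0.75 = 0.1, 0.069 m / 0.75 = 0.092, -48.6 degrees / 180 = -0.27.

Call:
steer_hand(offsets="0,0.0147,0,-0.0333,0 | 0.004,0.0293,0,-0.0667,0 | 0.0093,0.044,0,-0.1,0 | 0.0173,0.0573,0,-0.1333,0 | 0.0267,0.0707,0,-0.1689,0 | 0.036,0.0813,0,-0.2028,0 | 0.048,0.092,0,-0.2361,0 | 0.06,0.1,0,-0.27,0")

```text
time_s: 6.68
tool_pos: [0.5928, -0.0643, 0.2102]
tool_rot: [-179.9, -0.1, 102.5]
force: [-2.3, 0.4, 0.5]
grip_width: -0.0
grasp_force: 0.9
```

```bash
python3 - <<'E'
from h import *
import cv2
cv2.imwrite("pics/s6.png",cv2.resize(cam("side")["color"][150:290,200:340],None,fx=4,fy=4,interpolation=2))
plan([301,308,315,322,329,336,343,350])
E
```

```text
now [ 0.5947 -0.0628  0.2102] 102.87649694191593 q7 24.723404368072455
[ 0.     0.011 -0.002] turn -6.1
[ 0.005  0.021 -0.002] turn -12.2
[ 0.01   0.032 -0.002] turn -18.3
[ 0.017  0.041 -0.002] turn -24.4
[ 0.025  0.049 -0.002] turn -30.5
[ 0.033  0.057 -0.002] turn -36.6
[ 0.043  0.063 -0.002] turn -42.6
[ 0.053  0.068 -0.002] turn -48.7
```

View pics/s6.png

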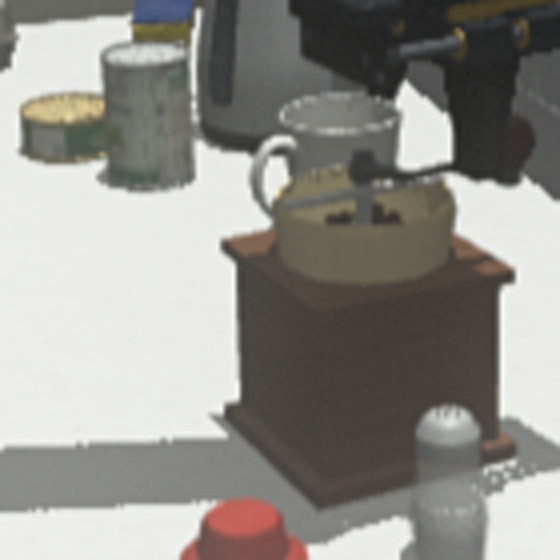

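The knob, at (520,145), is going over the back with the finger behind it. The mill and the shaker are unmoved.

In the tool's units: 0.068 m / 0.75 = 0.0907, 0.063 m / 0.75 = 0.084, -48.7 degrees / 180 = -0.2706.

Call:
steer_hand(offsets="0,0.0147,-0.0013,-0.0333,0 | 0.0067,0.028,-0.0027,-0.0667,0 | 0.0133,0.0427,-0.0027,-0.1017,0 | 0.0227,0.0547,-0.0027,-0.1356,0 | 0.0333,0.0653,-0.0027,-0.1694,0 | 0.044,0.076,-0.0027,-0.2033,0 | 0.0573,0.084,-0.0027,-0.2367,0 | 0.0707,0.0907,-0.0027,-0.2706,0")

```text
time_s: 7.4
tool_pos: [0.648, 0.0011, 0.2126]
tool_rot: [-179.9, 0.0, 151.0]
force: [0.2, -1.3, -0.2]
grip_width: 0.0005
grasp_force: 0.7
```

```bash
python3 - <<'E'
from h import *
cam("top");plan([357,364,371,378,385,392,399,406])
E
```

```text
now [0.6484 0.0048 0.2124] 151.5294841497572 q7 66.68337714873226
[0.003 0.011 0.   ] turn -6.2
[0.009 0.021 0.   ] turn -12.3
[0.016 0.03  0.   ] turn -18.4
[0.023 0.038 0.   ] turn -24.4
[0.032 0.046 0.   ] turn -30.5
[0.042 0.052 0.   ] turn -36.6
[0.052 0.057 0.   ] turn -42.7
[0.063 0.061 0.   ] turn -48.8
```

In the tool's units: 0.063 m / 0.75 = 0.084, 0.061 m / 0.75 = 0.0813, -48.8 degrees / 180 = -0.2711.

Call:
steer_hand(offsets="0.004,0.0147,0,-0.0333,0 | 0.012,0.028,0,-0.0667,0 | 0.0213,0.04,0,-0.1017,0 | 0.0307,0.0507,0,-0.1356,0 | 0.0427,0.0613,0,-0.1694,0 | 0.056,0.0693,0,-0.2033,0 | 0.0693,0.076,0,-0.2372,0 | 0.084,0.0813,0,-0.2711,0")

```text
time_s: 8.12
tool_pos: [0.6224, 0.085, 0.2127]
tool_rot: [-179.9, 0.0, -160.2]
force: [1.4, -1.6, -0.5]
grip_width: 0.0008
grasp_force: 0.8
```

```bash
python3 - <<'E'
from h import *
import cv2
c=cam("side");cv2.imwrite("pics/t7.png",np.hstack([cv2.resize(a[:,200:333] ,None,fx=3,fy=3,interpolation=2) for a in(c["color"][130:280],cam("top")["color"][130:280])]))
plan([409,412,415,418,421,424,427,430])
E
```

```text
now [0.6215 0.0871 0.2128] -160.23709005516685 q7 104.24945454576593
[0.001 0.005 0.001] turn -363.2
[0.004 0.009 0.001] turn -365.8
[0.007 0.014 0.001] turn -368.4
[0.01  0.017 0.001] turn -371.0
[0.013 0.021 0.001] turn -373.6
[0.016 0.025 0.001] turn -376.2
[0.02  0.028 0.001] turn -378.8
[0.023 0.032 0.001] turn -381.4
```

View pics/t7.png

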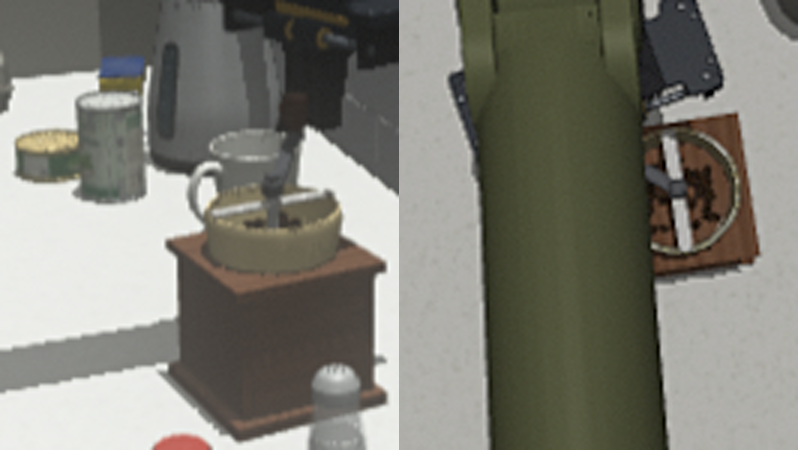

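The arm hides the knob from above. The side view shows it at crop (293,112), left of the finger. I'll work out its angle.

```bash
python3 - <<'E'
from h import *
c=cam("side");w=back(c,200+293/3,130+112/3,.206);d=w[:2]-H
print(w,np.linalg.norm(d),np.degrees(np.arctan2(d[1],d[0]))+360)
t=np.array(monitor.get_obs()["tool_pos"])[:2]-H;print("finger",np.degrees(np.arctan2(t[1],t[0]))+360,np.linalg.norm(t))
E
```

```text
[0.6028 0.102  0.206 ] 0.09353009311348819 420.4996583865788
finger 405.00504454009337 0.09265496040643034
```

Units first: shifts go in shares of 750 mm and turns go in shares of pi rad. So 0.032 m / 0.75 = 0.0427, 0.028 m / 0.75 = 0.0373, -21.4 degrees / 180 = -0.1189.

Call:
steer_hand(offsets="0.0013,0.0067,0,-0.0167,0 | 0.0053,0.012,0,-0.0333,0 | 0.0093,0.0187,0,-0.0467,0 | 0.0133,0.0227,0,-0.0611,0 | 0.0173,0.028,0,-0.0756,0 | 0.0213,0.0333,0,-0.0889,0 | 0.0267,0.0373,0,-0.1056,0 | 0.0307,0.0427,0,-0.1189,0")

```text
time_s: 8.93
tool_pos: [0.5907, 0.106, 0.2128]
tool_rot: [-179.9, 0.0, -139.0]
force: [1.0, -2.9, -0.4]
grip_width: 0.0006
grasp_force: 0.9
```

```bash
python3 - <<'E'
from h import *
cam("top");plan([432,434,436,438,440,441])
E
```

```text
now [0.5899 0.1069 0.2128] -138.87343814681665 q7 121.67089720715968
[0.001 0.005 0.001] turn -361.8
[0.003 0.008 0.001] turn -363.6
[0.005 0.011 0.001] turn -365.3
[0.007 0.013 0.001] turn -367.0
[0.009 0.016 0.001] turn -368.8
[0.01  0.017 0.001] turn -369.7
```

In the tool's units: 0.017 m / 0.75 = 0.0227, 0.016 m / 0.75 = 0.0213, -9.7 degrees / 180 = -0.0539.

Call:
steer_hand(offsets="0.0013,0.0053,0,-0.0111,0 | 0.004,0.0107,0,-0.0222,0 | 0.0067,0.0147,0,-0.0294,0 | 0.0093,0.0173,0,-0.0389,0 | 0.012,0.0213,0,-0.0489,0 | 0.0133,0.0227,0,-0.0539,0 | 0.0133,0.0227,0,-0.0539,0")

```text
time_s: 9.57
tool_pos: [0.5715, 0.1137, 0.2127]
tool_rot: [-180.0, 0.0, -129.1]
force: [-0.1, -0.3, -0.1]
grip_width: 0.0003
grasp_force: 0.2
```

```bash
python3 - <<'E'
from h import *
import cv2
c=cam("side");cv2.imwrite("pics/s8.png",cv2.resize(c["color"][130:250,220:340],None,fx=5,fy=5,interpolation=2))
t=np.array(monitor.get_obs()["tool_pos"])[:2]-H;print("finger",np.degrees(np.arctan2(t[1],t[0]))+360,np.linalg.norm(t))
rows([(*arc(435)[:3],-129),(*arc(420)[:3],-129)])
E
```

```text
finger 440.9234980366596 0.0944458182522893
now [0.5716 0.1139 0.2127] -129.1533379075938 q7 129.69061905473282
[-0.004 -0.009  0.001] turn -0.2
[-0.011 -0.032  0.001] turn -0.2
```

View pics/s8.png

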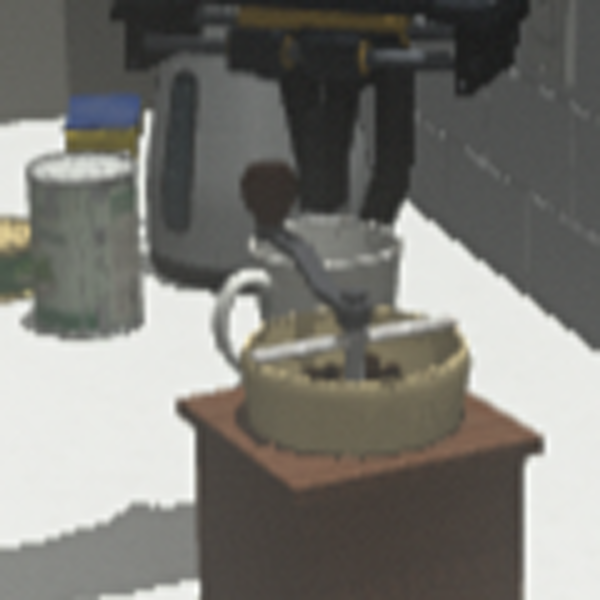

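The side view shows the knob standing free over the front at crop (271,195), with the finger behind it at about (325,170). I back off along the arc, lift, clear the view, and then check from above.

Call:
steer_hand(offsets="-0.0053,-0.012,0,0,0 | -0.0093,-0.0267,0,0,0 | -0.0147,-0.0427,0,0,0 | -0.0147,-0.0427,-0.04,0,0 | -0.0147,-0.0427,-0.0933,0,0 | -0.0147,-0.0427,-0.1333,0,0 | -0.0147,-0.0427,-0.1333,0,0")

```text
time_s: 10.2
tool_pos: [0.6073, 0.1021, 0.32]
tool_rot: [-179.6, 0.5, -129.1]
force: [0.9, -0.5, 0.0]
grip_width: 0.0008
grasp_force: 0.0
```

```bash
python3 - <<'E'
from h import *
c=cam("side");w=back(c,220+271/5,130+195/5,.206);d=w[:2]-H
print(w,np.linalg.norm(d),np.degrees(np.arctan2(d[1],d[0]))+360)
rows([(.60,-.2,.32,-129)])
E
```

```text
[0.5449 0.1093 0.206 ] 0.08944651720674422 457.5671991440094
now [0.6063 0.1021 0.3167] -129.08490275900803 q7 131.8414501563912
[ 0.238 -0.186 -0.004] turn -0.1
```

In the tool's units: 0.238 m / 0.75 = 0.3173, -0.186 m / 0.75 = -0.248, 42 degrees / 180 = 0.2333.

Call:
steer_hand(offsets="0.3173,-0.248,0,0.0389,0 | 0.3173,-0.248,0,0.0778,0 | 0.3173,-0.248,0,0.1167,0 | 0.3173,-0.248,0,0.1556,0 | 0.3173,-0.248,0,0.1944,0 | 0.3173,-0.248,0,0.2333,0 | 0.3173,-0.248,0,0.2333,0 | 0.3173,-0.248,0,0.2333,0")

```text
time_s: 10.92
tool_pos: [0.5956, -0.2094, 0.3114]
tool_rot: [-179.7, -0.2, -171.7]
force: [-1.3, -1.4, 0.3]
grip_width: 0.0007
grasp_force: 0.0
```

Call:
steer_hand(offsets="0,0,0,0,0 | 0,0,0,0,0 | 0,0,0,0,0 | 0,0,0,0,0")

```text
time_s: 11.25
tool_pos: [0.5988, -0.1971, 0.3119]
tool_rot: [179.9, -0.0, -170.8]
force: [0.1, 0.1, 0.5]
grip_width: 0.0004
grasp_force: 0.0
```

```bash
python3 - <<'E'
from h import *
import cv2
c=cam("top");cv2.imwrite("pics/t9.png",cv2.resize(c["color"][140:260,220:373],None,fx=5,fy=5,interpolation=2))
E
```

```text
(no output)
```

View pics/t9.png

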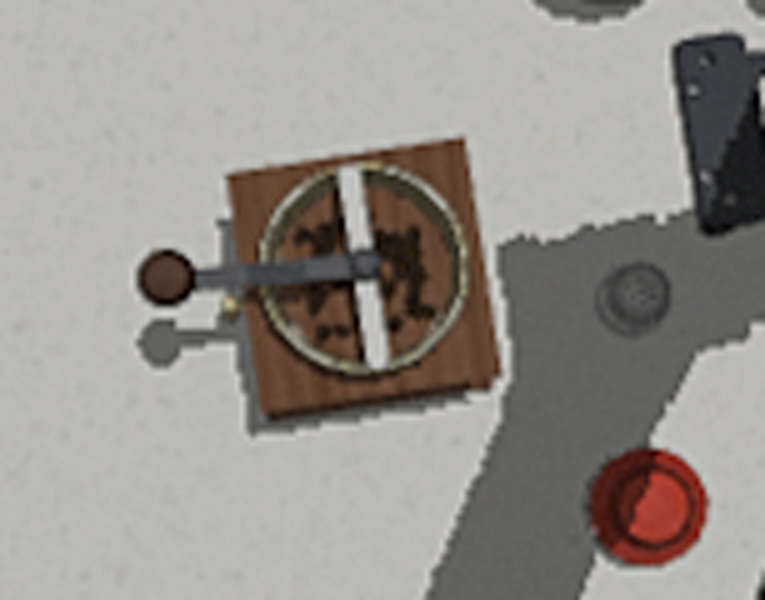

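From above, the knob is at (166,277), the hub at (368,264), the plate corners at (228,175), (464,139), (499,380) and (268,417), and the drawer knob at (230,305). The shaker and timer are in place. I'll check the numbers.

```bash
python3 - <<'E'
from h import *
c=cam("top")
f=lambda u,v,z: back(c,220+(u+.5)/5-.5,140+(v+.5)/5-.5,z)[:2]
C=np.array([f(*q,.122) for q in((228,175),(464,139),(499,378),(266,416))]);ctr=C.mean(0)
ax=C[1]+C[2]-C[0]-C[3];ax/=np.linalg.norm(ax);ay=np.array([-ax[1],ax[0]])
k=f(166,277,.222)-ctr;dk=f(225,306,.04)-(ctr-.016*ax)
print("ctr",ctr,"yaw",np.degrees(np.arctan2(ax[1],ax[0])),"r",np.linalg.norm(k),"crank",(np.arctan2(k@ay,k@ax)-np.arctan2(-45,-83))%(2*np.pi),"drawer knob",dk@ax)
print("shaker",f(638,295,.09),"timer",f(652,508,.056))
E
```

```text
ctr [0.5562 0.0199] yaw -80.41908347912067 r 0.09445944396180195 crank 5.731486230945051 drawer knob -0.06202474065926013
shaker [ 0.5509 -0.1265] timer [ 0.437  -0.1391]
```

Every value is inside its limits: crank 5.73 rad, drawer about 1 mm open, mill moved less than 1 mm. I'm handing the job in.

```bash
python3 -c "
from cell import env, camrig, monitor, ticket
print(ticket.sign_off())"
```

```text
the job is handed in; nothing more can be done
None
```

I handed the job in at about 11 s of the 72 s. By my last camera measurement the drawer is shut (about 1 mm open), the crank knob stands over the middle of the front (5.73 rad), and the mill, shaker and timer have not moved; the mug was never approached and I did not re-measure it. Sign-off returned no verdict.

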